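# Find the ballasted side of a display base and hold it down

### The arm

A 6-joint arm with a two-finger parallel gripper is mounted at the origin on the work surface. World frame = base frame: x ahead of the robot, y to its left, z up, the work surface at z = 0. Lengths are in m, angles in rad, forces in N, time in s.
With the tool pointing down it reaches from about 0.325 to 0.9 m from the base axis. Payload 6.1 kg.
Tool frame: the origin (TCP) lies midway between the tips of the shut fingers; the grasp point (between the pads) lies 19 mm behind it; z points along the fingers, y is the line along which they close (so a half turn about z gives the same grasp; the last joint's range is limited). The gripper opens to 87 mm and grips with 3 to 60 N. Pads are 19 mm wide; open, the fingers measure 117 mm over their backs; the gripper's body (75 mm by 190 mm) begins 51 mm behind the grasp point.
Start: joints at [1.104, 0.22, 1.526, -0, 1.395, -0.126], TCP at [0.209, 0.589, 0.193] pointing down, gripper open.
Joint ranges: [-2.98, 2.98], [-0.91, 2.08], [0.09, 2.57], [-1.24, 4.39], [0.2, 2.65], [-2.68, 2.68]. Speed limits (rad/s): [2.57, 2.57, 3.01, 3.14, 3.14, 3.14].

### API

Orientations are given as [roll, pitch, yaw] about the fixed x, y, z axes, in that order (R = Rz(yaw) Ry(pitch) Rx(roll)).
In Python, from cell import r gives the robot as it stands.
- The arm moves only by the tool send_rows, never from a script. Its argument "increments" is a list of rows, each a list of 7 numbers: the closure in counts, from 0 (fully open) to 255 (shut), then the shift along the tool's x, y, z in cm, then the turn, a rotation vector about the tool's x, y, z in degrees. A call has exactly 5 rows; each row is the pose to reach, as a shift and turn from the pose commanded when the call began, along the tool's axes at that moment; what a row does not reach only later rows make up. A row lasts 1/10 s, in which the tool goes at most 50 mm and 8.59 degrees, less where a joint would pass 70% of its speed; a pose out of reach is approached as far as the arm can. A call with a gripper value outside its range is refused whole. The fingers move at their own pace and stop on an object; the grip force is fixed at half the most. Time passes only in rows, so rows that repeat a pose let the fingers close, or fill a call up. It gives the time, the measured TCP pose, the force, the opening and the grip force at its end, in the units of the state.
- r.state(): the state, without advancing time (a new reading comes with each control period).
- r.capture(name): name is "side" or "top" or "wrist"; returns the picture (400x640x3 uint8, red, green, blue); there is no depth.
- r.camera_model(name): a dict with "vertical_fov" (degrees; the focal length in pixels is half the picture's height over the tangent of half this angle, whatever the lens; pixels are square), "cx", "cy" (the principal point, pixels), "R" (3x3) and "t" (3): a world point X has camera coordinates R X + t. Camera axes: x right, y down, z forward; pixel columns grow to the right and rows downward; lengths in m; the calibration is good to about 2 mm. A picture is of the moment at which its call begins: read the wrist's pose just before it. camera_model takes no time and is no camera call; for the wrist camera it gives the pose at the moment of the call.
- r.finish_job(): hands the job in; it is judged then, once.
Trained networks look in the newest picture that a camera, given by its name, has taken for a name from the list of things; names that differ only in an ending like _2 or _b are one class to them, and where a whole thing is asked for, a point or a joint stands for the part that bears it (a point fixed in the world has none). Each returns a list of dicts, best first, with "p" (0 to 1); they miss things now and then, are a little off and sometimes report something else, mostly with a low value. They report only what shows in the picture. A call takes as long as a camera call.
- r.boxes_of(camera, thing): "rect" ([left, top, width, height] in pixels, round what is visible of it).
The state is a dict: "time": time; "joint_positions": joint angles; "joint_velocities": joint speeds; "tau": joint torques, N m; "eef_pos": TCP position; "tcp_rot": TCP orientation; "contact_force": force on the tool from outside, world axes, zero at the start; "ft_torque": the same for the moment, N m; "gripper_width": opening from 0.0 (shut) to 1.0 (fully open); "finger_force": force on a finger pad.
Only numpy, scipy, OpenCV 4.12 (cv2) and the standard library are available. Lean on these libraries where they do the work, as an engineer would, in place of code of your own. Each camera call takes 0.05 s, during which the arm holds its last target. There are 200 camera calls.

### The job

The round wooden display base on the work positioner has a lead weight hidden inside it, off to one side, that cannot be seen. Turn the base by hand on its stiff spindle to feel which side is the heavy one, bring that side straight down, and finish while still holding the base in the gripper like that, quite still, so that the spindle's drag can be slackened. Leave the other things on the bench where they are.

Things in the scene. Friction and masses are not known exactly. Their poses are not given: they have to be found in the camera images.
- spindle (a point): Point on the axis of the positioner's level spindle, in the middle of the wooden base's thickness, 125 mm above the bench; does not turn with the base. Its y axis is the spindle axis, pointing from the wooden base to the column; z points up; x lies level in the plane of the base.
- positioner: Work positioner, green cast iron, bolted to the bench; origin under the centre of its foot (190 x 190 x 12 mm); axes as spindle, which lies at x 0, y -45, z 125 mm. Column, bearing barrel and black drag knob stand behind the wooden base at y -10 to 100 mm and reach 27 mm above the spindle axis.
- display_base (a joint): Turning angle (rad) of the wooden base, 0 when its pencil line points straight up; grows as the top moves towards +x of spindle; no end stops. Oak disc on edge, 190 mm diameter, 28 mm thick, mid-plane through spindle. The steel faceplate behind it has 43 mm radius, so the rim can be pinched across both faces from above, up to 40 mm deep.
- pencil_end (a point): Outer end of the pencil line (centre to rim, drawn on both faces), on the rim 95 mm from the axis, mid-thickness. The spindle drags with about 0.45 N m either way: the base stays where it is left. The hidden lead's pull adds at most 0.29 to 0.39 N m (heavy side level with the axis; none when straight up or down). Its side differs from base to base and starts well away from the bottom.
- paint_bottle: Dark red paint bottle with black cap, 44 mm in diameter, 105 mm tall, standing; origin at the centre of its underside. To be left alone.
- glass_jar: Glass jar with metal lid, 64 mm in diameter, 80 mm tall, standing; origin at the centre of its underside. To be left alone.
- tape_roll: Roll of masking tape lying flat, 90 mm in diameter, 25 mm tall; origin at the centre of its underside. To be left alone.
- hammer: Hammer lying on the bench, 240 mm long; origin under its middle. To be left alone.

How it is judged:
On the way:
1. the base is turned by hand at least 30 degrees (distance of pencil_end from where it was at the start of the episode above 0.049 m and contact force between the fingers and display_base above 0.5 N), for 0.1 s.
At the end, for the whole second after the job is handed in: The heavy side points straight down within 15 degrees, the base stands still, held in the fingers (more than 3 N), and the bottle, jar, tape and hammer are within 30 mm of where they were (z of lead_plug_c0 in the frame of spindle below -0.0599 m and contact force between the fingers and display_base above 3 N and angular speed of display_base below 0.05 rad/s and distance of each of paint_bottle, glass_jar, tape_roll, hammer from where it was at the start of the episode below 0.03 m); the arm keeps its last pose, push and grip.
It fails at once if a bystander is shoved or knocked over (distance of any of paint_bottle, glass_jar, tape_roll, hammer from where it was at the start of the episode above 0.03 m or angle between any of paint_bottle, glass_jar's own z axis and vertical above 0.5 rad).
It also fails if it takes over 72 s, if anything falls off the work surface, if the arm or the gripper's body presses on something with over 40 N, if the wrist force passes 120 N, or if a joint passes its speed limit or range.

## Working session

There is one attempt and no reset: what is moved stays moved. The work goes in short steps, Python scripts to look and compute and a tool call to move; the robot and the scene stay as the last step left them, time stands still between calls to the robot, and variables do not carry over. Pictures are saved under pics/ and viewed, at most 10 in all, crops included, and the job is handed in when it is done.

Besides the shell and the picture viewer there is one more tool, called after "Emit:" as name(argument=value, ...), one argument or row to a line, values as JSON. send_rows: Moves the arm, as the interface text tells. Its arguments: {"type":"object","properties":{"increments":{"type":"array"}},"required":["increments"]}

```bash
ls; mkdir -p pics
python3 - <<'E'
from cell import r
import cv2,numpy as np
print(r.state())
ims=[]
for c in ["side","top"]:
    im=r.capture(c); cv2.imwrite(f"pics/{c}0.png",im[:,:,::-1]); 
    m=r.camera_model(c); print(c,m)
    for t in ["display_base","positioner","pencil_end","paint_bottle","glass_jar","tape_roll","hammer"]:
        print(t,[(np.round(b["rect"]).tolist(),round(b["p"],2)) for b in r.boxes_of(c,t)[:2]])
E
```

```text
pics
{'time': 0.0, 'joint_positions': array([ 1.10391748e+00,  2.21256645e-01,  1.52762480e+00, -1.92386180e-05,
        1.39471786e+00, -1.26089481e-01]), 'joint_velocities': array([ 0.00066027,  0.00214692, -0.00146905, -0.00219065, -0.00342357,
       -0.00089506]), 'tau': array([ 1.85597178e-04, -4.94613540e+01, -3.87379038e+01,  6.99559716e-02,
        5.70067239e-02, -1.64379039e-04]), 'eef_pos': array([0.20858249, 0.58842839, 0.19181118]), 'tcp_rot': array([-3.13959955e+00, -2.33563685e-04,  2.80080645e+00]), 'contact_force': array([-0.31263623,  0.23306189,  0.35621451]), 'ft_torque': array([ 0.0075646 , -0.01391867,  0.01852965]), 'finger_force': 0.0, 'gripper_width': 1.0044387636582244}
side {'vertical_fov': 44.36173459373458, 'cx': 322.09795465695805, 'cy': 195.48234278829102, 'R': array([[ 0.99731757, -0.06853335, -0.02570706],
       [-0.05754441, -0.51706076, -0.85401218],
       [ 0.0452362 ,  0.85320065, -0.51961749]]), 't': array([-0.54621022,  0.16590536,  1.60345804])}
display_base []
positioner [([301.0, 167.0, 63.0, 78.0], 0.87), ([294.0, 270.0, 22.0, 32.0], 0.36
[... 168 characters left out ...]
, 34.0], 0.89)]
tape_roll [([299.0, 166.0, 59.0, 82.0], 0.23)]
hammer [([336.0, 279.0, 91.0, 37.0], 0.95)]
top {'vertical_fov': 50.068370663447, 'cx': 319.56724086381047, 'cy': 198.47260353679633, 'R': array([[-0.01480759, -0.99951424,  0.02742304],
       [-0.98822197,  0.01045159, -0.15266992],
       [ 0.15230914, -0.02936072, -0.98789669]]), 't': array([-0.01310383,  0.55844982,  1.10331967])}
display_base [([258.0, 147.0, 75.0, 36.0], 0.63)]
positioner [([260.0, 149.0, 74.0, 81.0], 0.84)]
pencil_end [([254.0, 149.0, 79.0, 32.0], 0.58)]
paint_bottle [([185.0, 256.0, 24.0, 16.0], 0.63)]
glass_jar []
tape_roll [([176.0, 142.0, 36.0, 38.0], 0.64)]
hammer [([400.0, 115.0, 49.0, 83.0], 0.73)]
```

Run:
```python
import cv2,numpy as np
a=cv2.imread("pics/side0.png"); b=cv2.imread("pics/top0.png")
A=cv2.resize(a[150:330,230:450],(733,600)); cv2.imwrite("pics/sidec.png",A)
cv2.imwrite("pics/topc.png",cv2.resize(b[90:310,150:470],(800,550)))
```

```text
(no output)
```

View pics/sidec.png

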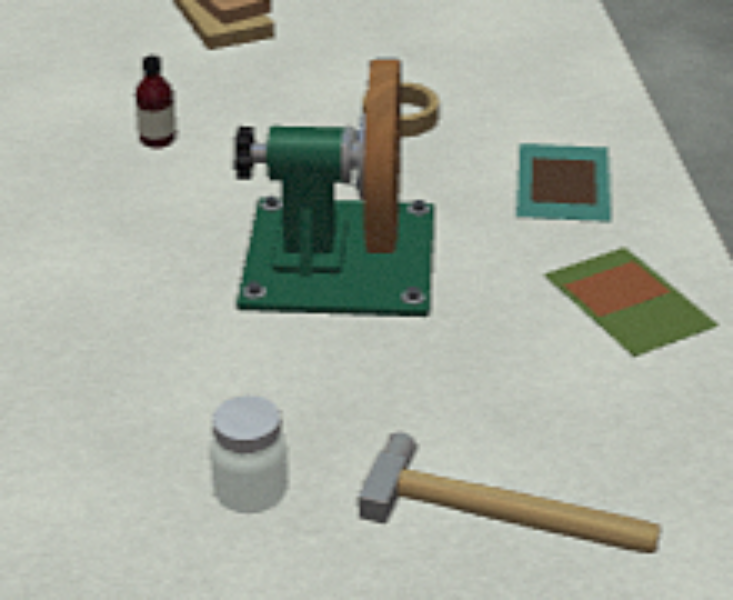

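View pics/topc.png

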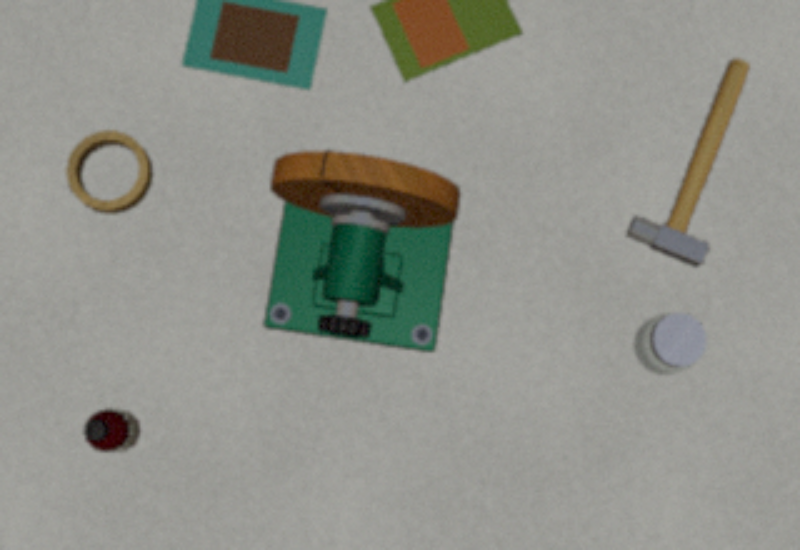

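The side view shows the positioner with the oak disc on the far-from-robot side, with the foot corners at crop (238,307), (429,314), (436,203) and (258,198). The top view shows the disc from crop (272,170) to (460,205), and the foot's rear corners at (265,327) and (434,351). A dark mark sits on the rim at (325,165).

```bash
cat > h.py <<'E'
from cell import r
import numpy as np, cv2
def ray(m,u,v):
    f=200/np.tan(np.radians(m["vertical_fov"]/2)); R=np.array(m["R"]);t=np.array(m["t"])
    return -R.T@t, R.T@np.array([(u-m["cx"])/f,(v-m["cy"])/f,1])
def atz(m,u,v,z):
    c,d=ray(m,u,v); return c+d*(z-c[2])/d[2]
def proj(m,X):
    f=200/np.tan(np.radians(m["vertical_fov"]/2)); p=np.array(m["R"])@X+np.array(m["t"])
    return np.array([m["cx"]+f*p[0]/p[2], m["cy"]+f*p[1]/p[2]])
E
python3 - <<'E'
from h import *
np.set_printoptions(precision=4,suppress=True)
s=r.camera_model("side");t=r.camera_model("top")
for p in [(238,305),(429,311),(436,203),(258,198)]: print("s",atz(s,230+p[0]/3.333,150+p[1]/3.333,.012))
for p in [(265,327),(434,351)]: print("t",atz(t,150+p[0]/2.5,90+p[1]/2.5,.012))
for p in [(153,60)]: print("bottle cap",atz(s,230+p[0]/3.333,150+p[1]/3.333,.105))
for n,p,z in [("tape",(110,172),.025),("bottle",(97,430),.105),("jar",(680,340),.08),("hamhead",(668,240),.02),("hamend",(738,65),.02)]: print(n,atz(t,150+p[0]/2.5,90+p[1]/2.5,z))
# fit yaw,x,y of foot
from scipy.optimize import least_squares
obs=[(s,(230+p[0]/3.333,150+p[1]/3.333),c) for p,c in zip([(238,305),(429,311),(436,203),(258,198)],[(-95,95),(-95,-95),(95,-95),(95,95)])]
obs+=[(t,(150+p[0]/2.5,90+p[1]/2.5),c) for p,c in zip([(265,327),(434,351)],[(95,95),(-95,95)])]
def W(q,P):
    c,sn=np.cos(q[2]),np.sin(q[2]); P=np.array(P)/1000
    return np.array([q[0]+c*P[0]-sn*P[1],q[1]+sn*P[0]+c*P[1],P[2]])
f=lambda q: np.concatenate([proj(m,W(q,(*c,12)))-u for m,u,c in obs])
k=least_squares(f,[.5,.05,1.57]);print(k.x,f(k.x))
q=k.x
print("spindle",W(q,(0,-45,125)),"axis y",[-np.sin(q[2]),np.cos(q[2])])
# check: disc rim points in top
for a in [(-95,-59,125),(-95,-31,125),(95,-59,125),(95,-31,125),(0,-59,220),(0,-31,220)]:
    print(a,(proj(t,W(q,a))-[150,90])*2.5,(proj(s,W(q,a))-[230,150])*3.333)
E
```

```text
s [ 0.4782 -0.0398  0.012 ]
s [ 0.6607 -0.0683  0.012 ]
s [0.693  0.1187 0.012 ]
s [0.5058 0.1489 0.012 ]
t [0.5035 0.1526 0.012 ]
t [ 0.4751 -0.0308  0.012 ]
bottle cap [0.3989 0.3006 0.105 ]
tape [0.6745 0.3214 0.025 ]
bottle [0.3944 0.3049 0.105 ]
jar [ 0.4779 -0.2825  0.08  ]
hamhead [ 0.5938 -0.2911  0.02  ]
hamend [ 0.7949 -0.3812  0.02  ]
[0.5839 0.0438 1.4081] [-1.1104 -0.9043  0.3661 -0.5943 -0.1258 -0.5349 -0.1009 -0.622  -0.1389
 -0.7693  1.3704  0.0772]
spindle [0.6283 0.0365 0.125 ] axis y [np.float64(-0.9867928710936313), np.float64(0.16198712775646043)]
(-95, -59, 125) [464.1546 191.0283] [392.9486 209.6482]
(-95, -31, 125) [460.2013 218.0022] [362.7999 208.735 ]
(95, -59, 125) [277.3139 162.661 ] [402.0713 107.8478]
(95, -31, 125) [272.6008 189.5406] [374.8039 107.181 ]
(0, -59, 220) [368.5323 152.0425] [398.0558  70.5998]
(0, -31, 220) [363.7738 181.4419] [368.5076  69.9401]
```

Emit:
send_rows(
  increments=[
    [60,0,0,-3.2,0,0,8],
    [60,0,0,-6.4,0,0,16],
    [60,0,0,-9.6,0,0,24],
    [60,0,0,-12.8,0,0,32],
    [60,0,0,-16,0,0,40],
  ],
)

```text
time: 1.3
eef_pos: [0.2088, 0.5889, 0.3544]
tcp_rot: [3.141, -0.0, 2.097]
contact_force: [-0.2, 0.0, -0.3]
gripper_width: 0.772
finger_force: 0.0
```

Emit:
send_rows(
  increments=[
    [60,-4.6,0.54,0,0,0,8],
    [60,-9.2,1.1,0,0,0,16],
    [60,-13.8,1.6,0,0,0,24],
    [60,-18.3,2.2,0,0,0,32],
    [60,-22.9,2.7,0,0,0,39.8],
  ],
)

```text
time: 1.8
eef_pos: [0.3491, 0.4039, 0.3531]
tcp_rot: [3.141, -0.0, 1.403]
contact_force: [1.8, 1.1, 0.4]
gripper_width: 0.763
finger_force: 0.0
```

Emit:
send_rows(
  increments=[
    [60,-3.2,3.4,0,0,0,0],
    [60,-6.4,6.7,0,0,0,0],
    [60,-9.5,10,0,0,0,0],
    [60,-12.7,13.4,0,0,0,0],
    [60,-15.9,16.8,0,0,0,0],
  ],
)

```text
time: 2.3
eef_pos: [0.4892, 0.2196, 0.3533]
tcp_rot: [3.141, -0.0, 1.408]
contact_force: [0.3, -0.0, -0.5]
gripper_width: 0.765
finger_force: 0.0
```

Emit:
send_rows(
  increments=[
    [60,-3.2,3.4,0,0,0,0],
    [60,-6.4,6.7,0,0,0,0],
    [60,-9.5,10,0,0,0,0],
    [60,-12.7,13.4,0,0,0,0],
    [60,-15.9,16.8,0,0,0,0],
  ],
)

```text
time: 2.8
eef_pos: [0.6292, 0.0354, 0.3531]
tcp_rot: [3.141, -0.0, 1.408]
contact_force: [0.1, 0.0, 0.4]
gripper_width: 0.766
finger_force: 0.0
```

Run:
```python
from h import *
np.set_printoptions(precision=4,suppress=True)
m=r.camera_model("wrist"); im=r.capture("wrist")
q=(.5839,.0438,1.4081)
def W(P):
    c,sn=np.cos(q[2]),np.sin(q[2]); P=np.array(P)/1000
    return np.array([q[0]+c*P[0]-sn*P[1],q[1]+sn*P[0]+c*P[1],P[2]])
import cv2
im=im[:,:,::-1].copy()
for a in [(0,-59,220),(0,-31,220),(-67,-59,192),(-67,-31,192),(67,-59,192),(67,-31,192)]:
    u=proj(m,W(a)); print(a,u); cv2.circle(im,tuple(int(x) for x in u.round()),2,(255,0,0),-1)
print(-np.array(m["R"]).T@m["t"], r.state()["eef_pos"])
cv2.imwrite("pics/w0.png",im)
```

```text
(0, -59, 220) [332.1116 182.2339]
(0, -31, 220) [306.8791 182.2635]
(-67, -59, 192) [330.6913 228.7724]
(-67, -31, 192) [308.5105 228.8017]
(67, -59, 192) [331.7576 119.0159]
(67, -31, 192) [307.0962 119.0399]
[0.6413 0.1131 0.5453] [0.6322 0.0289 0.3512]
```

View pics/w0.png

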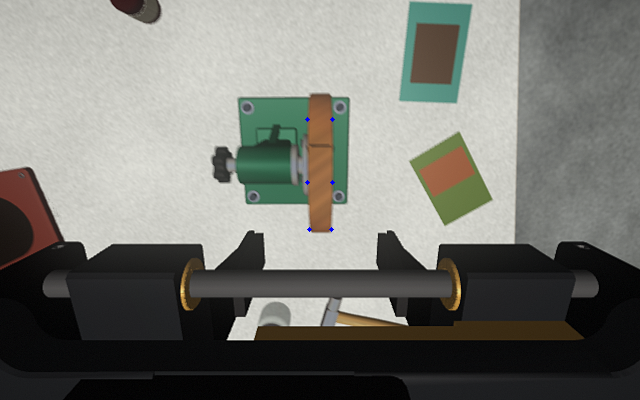

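Wrist view shows the disc rim at columns 308–332, within a pixel or two of the prediction. The pencil end is at about (320,145), roughly +24°. Descending in two steps.

Emit:
send_rows(
  increments=[
    [90,0,0,2,0,0,0],
    [90,0,0,4.5,0,0,0],
    [90,0,0,7,0,0,0],
    [90,0,0,9,0,0,0],
    [90,0,0,10,0,0,0],
  ],
)

```text
time: 3.35
eef_pos: [0.6271, 0.0373, 0.2504]
tcp_rot: [-3.138, 0.0, 1.408]
contact_force: [-0.2, -0.5, 0.4]
gripper_width: 0.647
finger_force: 0.0
```

Emit:
send_rows(
  increments=[
    [90,0,0,0,0,0,0],
    [90,0,0,0,0,0,0],
    [90,0,0,0,0,0,0],
    [90,0,0,0,0,0,0],
    [90,0,0,0,0,0,0],
  ],
)

```text
time: 3.85
eef_pos: [0.6288, 0.0371, 0.2539]
tcp_rot: [3.14, -0.0, 1.408]
contact_force: [-0.5, 0.1, -0.3]
gripper_width: 0.641
finger_force: 0.0
```

Emit:
send_rows(
  increments=[
    [90,0,0,1.5,0,0,0],
    [90,0,0,3.2,0,0,0],
    [90,0,0,4.8,0,0,0],
    [90,0,0,6,0,0,0],
    [90,0,0,6.7,0,0,0],
  ],
)

```text
time: 4.35
eef_pos: [0.6274, 0.0372, 0.1836]
tcp_rot: [-3.139, 0.0, 1.408]
contact_force: [-0.1, 0.0, -0.3]
gripper_width: 0.645
finger_force: 0.0
```

Emit:
send_rows(
  increments=[
    [255,0,0,0,0,0,0],
    [255,0,0,0,0,0,0],
    [255,0,0,0,0,0,0],
    [255,0,0,0,0,0,0],
    [255,0,0,0,0,0,0],
  ],
)

```text
time: 4.85
eef_pos: [0.6277, 0.0373, 0.1868]
tcp_rot: [-3.14, 0.0, 1.408]
contact_force: [-4.6, 0.1, 3.4]
gripper_width: 0.311
finger_force: 30.0
```

Run:
```python
from h import *
s=r.state()
for k in ["time","eef_pos","tcp_rot","contact_force","ft_torque","gripper_width","finger_force","joint_positions"]: print(k,np.round(s[k],4))
```

```text
time 4.85
eef_pos [0.6277 0.0373 0.1868]
tcp_rot [-3.1404  0.      1.4082]
contact_force [-4.559   0.054   3.4165]
ft_torque [0.0212 1.0601 0.0052]
gripper_width 0.3112
finger_force 30.0017
joint_positions [-6.6000e-02  2.3460e-01  1.5215e+00  1.0000e-04  1.3866e+00  9.6500e-02]
```

```bash
cat > log.py <<'E'
from h import *
import json
s=r.state(); p=s["eef_pos"]; C=np.array([.6283,.0365,.125]); y=1.4081
ex=np.array([np.cos(y),np.sin(y),0]); ey=np.array([-np.sin(y),np.cos(y),0]); ez=np.array([0,0,1.])
B=np.array([ex,ey,ez]); d=B@(p-C); F=B@s["contact_force"]; M=B@s["ft_torque"]
from scipy.spatial.transform import Rotation as Rn
tz=B@Rn.from_euler("xyz",s["tcp_rot"]).as_matrix()[:,2]
th=np.degrees(np.arctan2(-tz[0],-tz[2]))
print("t%.2f th%.1f d"%(s["time"],th),np.round(d*1000,1),"F",np.round(F,2),"M",np.round(M,3),"g%.1f"%s["finger_force"])
open("log.jsonl","a").write(json.dumps([s["time"],th,*d,*F,*M])+"\n")
E
python3 log.py
```

```text
t4.85 th0.0 d [ 0.7  0.7 61.8] F [-0.69  4.51  3.42] M [1.05  0.151 0.005] g30.0
```

Emit:
send_rows(
  increments=[
    [255,0.21,0,0,0,-2,0],
    [255,0.42,0,0.015,0,-4,0],
    [255,0.63,0,0.03,0,-6,0],
    [255,0.84,0,0.06,0,-8,0],
    [255,1.05,0,0.09,0,-10,0],
  ],
)

```text
time: 5.35
eef_pos: [0.6294, 0.0477, 0.1865]
tcp_rot: [-3.141, 0.176, 1.408]
contact_force: [-6.3, 1.0, 6.7]
gripper_width: 0.312
finger_force: 30.0
```

```bash
python3 log.py
```

```text
t5.35 th10.1 d [11.2  0.7 61.5] F [-0.03  6.36  6.68] M [ 1.166  0.189 -0.214] g30.0
```

Emit:
send_rows(
  increments=[
    [255,0.21,0,0,0,-2,0],
    [255,0.42,0,0.015,0,-4,0],
    [255,0.63,0,0.03,0,-6,0],
    [255,0.84,0,0.06,0,-8,0],
    [255,1.05,0,0.09,0,-10,0],
  ],
)

```text
time: 5.85
eef_pos: [0.6311, 0.0582, 0.1844]
tcp_rot: [-3.141, 0.35, 1.408]
contact_force: [-5.7, 2.7, 7.9]
gripper_width: 0.316
finger_force: 30.0
```

```bash
python3 log.py
```

```text
t5.85 th20.1 d [21.8  0.7 59.4] F [1.75 6.1  7.87] M [ 1.259  0.159 -0.439] g30.0
```

Emit:
send_rows(
  increments=[
    [255,0.21,0,0,0,-2,0],
    [255,0.42,0,0.015,0,-4,0],
    [255,0.63,0,0.03,0,-6,0],
    [255,0.84,0,0.06,0,-8,0],
    [255,1.05,0,0.09,0,-10,0],
  ],
)

```text
time: 6.35
eef_pos: [0.6327, 0.0682, 0.1804]
tcp_rot: [3.141, 0.524, 1.407]
contact_force: [-7.1, 3.3, 9.0]
gripper_width: 0.312
finger_force: 30.0
```

```bash
python3 log.py
```

```text
t6.35 th30.0 d [32.   0.7 55.4] F [2.07 7.53 8.96] M [ 1.28   0.082 -0.7  ] g30.0
```

Emit:
send_rows(
  increments=[
    [255,0.21,0,0,0,-2,0],
    [255,0.42,0,0.015,0,-4,0],
    [255,0.63,0,0.03,0,-6,0],
    [255,0.84,0,0.06,0,-8,0],
    [255,1.05,0,0.09,0,-10,0],
  ],
)

```text
time: 6.85
eef_pos: [0.6342, 0.0773, 0.1747]
tcp_rot: [3.14, 0.698, 1.407]
contact_force: [-6.1, 5.7, 10.1]
gripper_width: 0.31
finger_force: 30.0
```

```bash
python3 log.py
```

```text
t6.85 th40.0 d [41.2  0.8 49.7] F [ 4.66  6.92 10.13] M [ 1.194  0.064 -0.907] g30.0
```

Emit:
send_rows(
  increments=[
    [255,0.21,0,0,0,-2,0],
    [255,0.42,0,0.015,0,-4,0],
    [255,0.63,0,0.03,0,-6,0],
    [255,0.84,0,0.06,0,-8,0],
    [255,1.05,0,0.09,0,-10,0],
  ],
)

```text
time: 7.35
eef_pos: [0.6355, 0.0853, 0.1674]
tcp_rot: [3.139, 0.872, 1.406]
contact_force: [-5.4, 9.0, 10.4]
gripper_width: 0.314
finger_force: 30.0
```

```bash
python3 log.py; python3 -c "
from cell import r;import numpy as np;print(np.round(r.state()['joint_positions'],2))"
```

```text
t7.35 th50.0 d [49.3  0.8 42.4] F [ 7.99  6.83 10.41] M [ 0.996  0.108 -1.051] g30.0
[ 0.39  0.7   1.19 -0.72  1.76  0.61]
```

Emit:
send_rows(
  increments=[
    [255,-0.21,0,0,0,2,0],
    [255,-0.42,0,0.015,0,4,0],
    [255,-0.63,0,0.03,0,6,0],
    [255,-0.84,0,0.06,0,8,0],
    [255,-1.05,0,0.09,0,10,0],
  ],
)

```text
time: 7.85
eef_pos: [0.6346, 0.0794, 0.1726]
tcp_rot: [3.141, 0.691, 1.41]
contact_force: [-4.2, 12.7, 3.3]
gripper_width: 0.315
finger_force: 30.0
```

```bash
python3 log.py
```

```text
t7.85 th39.6 d [43.3  0.7 47.6] F [11.82  6.18  3.25] M [ 0.705 -1.349 -0.553] g30.0
```

Emit:
send_rows(
  increments=[
    [255,-0.21,0,0,0,2,0],
    [255,-0.42,0,0.015,0,4,0],
    [255,-0.63,0,0.03,0,6,0],
    [255,-0.84,0,0.06,0,8,0],
    [255,-1.05,0,0.09,0,10,0],
  ],
)

```text
time: 8.35
eef_pos: [0.6332, 0.0705, 0.1788]
tcp_rot: [3.141, 0.517, 1.41]
contact_force: [-3.5, 10.7, 2.6]
gripper_width: 0.314
finger_force: 30.0
```

```bash
python3 log.py
```

```text
t8.35 th29.6 d [34.4  0.7 53.8] F [9.97 5.21 2.62] M [ 0.779 -1.329 -0.448] g30.0
```

Emit:
send_rows(
  increments=[
    [90,0,0,0,0,0,0],
    [90,0,0,0,0,0,0],
    [90,0,0,0,0,0,0],
    [90,0,0,0,0,0,0],
    [90,0,0,0,0,0,0],
  ],
)

```text
time: 8.85
eef_pos: [0.6333, 0.067, 0.1776]
tcp_rot: [-3.141, 0.524, 1.408]
contact_force: [0.3, -0.9, 1.0]
gripper_width: 0.618
finger_force: 0.0
```

```bash
python3 log.py
```

```text
t8.85 th30.0 d [30.9  0.  52.6] F [-0.86 -0.4   0.96] M [ 0.039 -0.232  0.038] g0.0
```

Run:
```python
from h import *
import runpy
for i in range(6):
    r.capture("side"); runpy.run_path("log.py")
```

```text
t8.90 th30.0 d [30.9  0.1 52.6] F [ 0.55 -0.58  0.05] M [ 0.047 -0.231  0.014] g0.0
t8.95 th30.0 d [30.8  0.1 52.7] F [-1.33  0.46 -0.7 ] M [ 0.05  -0.216 -0.038] g0.0
t9.00 th30.0 d [30.9  0.1 52.7] F [ 0.22 -1.42 -0.33] M [ 0.058 -0.189 -0.027] g0.0
t9.05 th30.0 d [30.9  0.1 52.8] F [0.86 0.46 0.96] M [ 0.051 -0.241 -0.008] g0.0
t9.10 th30.0 d [30.9  0.  52.8] F [-0.39 -0.46 -0.13] M [ 0.039 -0.206 -0.059] g0.0
t9.15 th30.0 d [30.9  0.1 52.9] F [-0.2   0.44  0.4 ] M [ 0.075 -0.222  0.024] g0.0
```

Emit:
send_rows(
  increments=[
    [90,-0.67,0,0.0,0,7,0],
    [90,-1.32,0,0.1,0,14,0],
    [90,-1.95,0,0.27,0,21,0],
    [90,-2.55,0,0.54,0,28,0],
    [90,-3.11,0,0.88,0,35,0],
  ],
)

```text
time: 9.65
eef_pos: [0.629, 0.0359, 0.1877]
tcp_rot: [3.138, -0.092, 1.409]
contact_force: [0.1, -0.3, -0.9]
gripper_width: 0.646
finger_force: 0.0
```

Emit:
send_rows(
  increments=[
    [90,0,0,0,0,0,0],
    [255,0,0,0,0,0,0],
    [255,0,0,0,0,0,0],
    [255,0,0,0,0,0,0],
    [255,0,0,0,0,0,0],
  ],
)

```text
time: 10.15
eef_pos: [0.6282, 0.0376, 0.1857]
tcp_rot: [-3.141, -0.087, 1.41]
contact_force: [-0.4, -0.1, 0.3]
gripper_width: 0.371
finger_force: 0.0
```

```bash
sed -i 's/\.6283,\.0365/.6290,.0407/' log.py
cat > avg.py <<'E'
# hold still, average n readings; torque about spindle from outside on tool
import sys,contextlib,io,runpy,json
from h import *
n=int(sys.argv[1])
for i in range(n):
    with contextlib.redirect_stdout(io.StringIO()):
        r.capture("side"); runpy.run_path("log.py")
a=np.array([json.loads(l) for l in open("log.jsonl")][-n:])
th=np.radians(a[:,1]); rho=np.hypot(a[:,2],a[:,4]).mean()
Ft=a[:,5]*np.cos(th)-a[:,7]*np.sin(th); Fr=a[:,5]*np.sin(th)+a[:,7]*np.cos(th)
M=a[:,9]+.433*np.sin(th)
T=(rho+.17)*Ft.mean()+M.mean()
print("t%.2f th%.1f rho%.1f Fr%.2f Ft%.2f M first/last %.3f %.3f  T=%.3f"%(a[-1,0],a[:,1].mean(),rho*1e3,Fr.mean(),Ft.mean(),M[:n//2].mean(),M[n//2:].mean(),T))
E
python3 avg.py 4
```

```text
t10.35 th-5.0 rho60.7 Fr0.60 Ft1.75 M first/last -0.097 -0.361  T=0.176
```

Emit:
send_rows(
  increments=[
    [255,0.16,0,0,0,-1.5,0],
    [255,0.32,0,0.01,0,-3,0],
    [255,0.47,0,0.02,0,-4.5,0],
    [255,0.63,0,0.03,0,-6,0],
    [255,0.79,0,0.05,0,-7.5,0],
  ],
)

```text
time: 10.85
eef_pos: [0.6288, 0.0442, 0.1856]
tcp_rot: [-3.14, 0.046, 1.408]
contact_force: [-5.7, -0.3, -1.2]
gripper_width: 0.314
finger_force: 30.0
```

```bash
python3 log.py; python3 avg.py 10
```

```text
t10.85 th2.7 d [ 3.4  0.7 60.6] F [-1.19  5.57 -1.24] M [ 0.954  0.206 -0.073] g30.0
t11.35 th2.5 rho60.8 Fr-0.31 Ft2.19 M first/last -0.141 -0.470  T=0.199
```

Emit:
send_rows(
  increments=[
    [255,-0.16,0,0,0,1.5,0],
    [255,-0.32,0,0.01,0,3,0],
    [255,-0.47,0,0.02,0,4.5,0],
    [255,-0.63,0,0.03,0,6,0],
    [255,-0.79,0,0.05,0,7.5,0],
  ],
)

```text
time: 11.85
eef_pos: [0.628, 0.0386, 0.1858]
tcp_rot: [-3.141, -0.092, 1.409]
contact_force: [-3.3, 8.2, -2.4]
gripper_width: 0.31
finger_force: 30.0
```

```bash
python3 log.py; python3 avg.py 10
```

```text
t11.85 th-5.3 d [-2.2  0.7 60.8] F [ 7.57  4.55 -2.4 ] M [ 0.941 -1.117  0.078] g30.0
t12.35 th-5.2 rho60.8 Fr-1.15 Ft4.82 M first/last -0.861 -0.624  T=0.371
```

Emit:
send_rows(
  increments=[
    [255,0.42,0,0.015,0,-4,0],
    [255,0.84,0,0.06,0,-8,0],
    [255,1.26,0,0.13,0,-12,0],
    [255,1.67,0,0.23,0,-16,0],
    [255,2.07,0,0.36,0,-20,0],
  ],
)

```text
time: 12.85
eef_pos: [0.6309, 0.0568, 0.1836]
tcp_rot: [-3.14, 0.265, 1.408]
contact_force: [-5.5, -2.3, -5.2]
gripper_width: 0.311
finger_force: 30.0
```

```bash
python3 avg.py 6; python3 avg.py 10
```

```text
t13.15 th14.9 rho60.9 Fr-1.59 Ft4.86 M first/last -0.385 -1.068  T=0.395
t13.65 th14.7 rho60.8 Fr-2.45 Ft7.09 M first/last -1.151 -1.148  T=0.487
```

Emit:
send_rows(
  increments=[
    [255,0.42,0,0.015,0,-4,0],
    [255,0.84,0,0.06,0,-8,0],
    [255,1.26,0,0.13,0,-12,0],
    [255,1.67,0,0.23,0,-16,0],
    [255,2.07,0,0.36,0,-20,0],
  ],
)

```text
time: 14.15
eef_pos: [0.6337, 0.0748, 0.1752]
tcp_rot: [-3.139, 0.612, 1.407]
contact_force: [-7.0, -3.3, -2.6]
gripper_width: 0.312
finger_force: 30.0
```

```bash
python3 avg.py 6; python3 avg.py 10
```

```text
t14.45 th34.9 rho60.9 Fr-0.06 Ft3.83 M first/last -0.312 -0.979  T=0.239
t14.95 th34.7 rho60.9 Fr-0.33 Ft5.79 M first/last -1.071 -1.078  T=0.262
```

```bash
cat > lg.py <<'E'
from h import *
import pickle,os
s=r.state(); L=pickle.load(open("L.pkl","rb")) if os.path.exists("L.pkl") else []
L.append(s); pickle.dump(L,open("L.pkl","wb")); print(np.round(s["tau"],2))
E
python3 lg.py
```

```text
[-3.940e+00 -6.374e+01 -3.960e+01 -5.220e+00  8.400e-01 -4.000e-02]
```

Emit:
send_rows(
  increments=[
    [255,-0.21,0,0,0,2,0],
    [255,-0.42,0,0.015,0,4,0],
    [255,-0.63,0,0.03,0,6,0],
    [255,-0.84,0,0.06,0,8,0],
    [255,-1.05,0,0.09,0,10,0],
  ],
)

```text
time: 15.45
eef_pos: [0.6327, 0.068, 0.1793]
tcp_rot: [-3.139, 0.429, 1.409]
contact_force: [-4.5, 5.6, -5.5]
gripper_width: 0.314
finger_force: 30.0
```

```bash
python3 lg.py
```

```text
[ -2.8  -59.58 -41.56  -4.97   0.48   0.26]
```

Emit:
send_rows(
  increments=[
    [255,-0.21,0,0,0,2,0],
    [255,-0.42,0,0.015,0,4,0],
    [255,-0.63,0,0.03,0,6,0],
    [255,-0.84,0,0.06,0,8,0],
    [255,-1.05,0,0.09,0,10,0],
  ],
)

```text
time: 15.95
eef_pos: [0.6311, 0.0584, 0.1832]
tcp_rot: [-3.14, 0.255, 1.409]
contact_force: [-4.1, 7.0, -5.8]
gripper_width: 0.313
finger_force: 30.0
```

```bash
python3 lg.py
```

```text
[ -3.14 -56.54 -42.48  -4.26  -0.21   0.35]
```

Emit:
send_rows(
  increments=[
    [255,-0.21,0,0,0,2,0],
    [255,-0.42,0,0.015,0,4,0],
    [255,-0.63,0,0.03,0,6,0],
    [255,-0.84,0,0.06,0,8,0],
    [255,-1.05,0,0.09,0,10,0],
  ],
)

```text
time: 16.45
eef_pos: [0.6295, 0.0483, 0.1854]
tcp_rot: [-3.141, 0.081, 1.408]
contact_force: [-3.2, 8.2, -4.8]
gripper_width: 0.312
finger_force: 30.0
```

```bash
python3 lg.py
```

```text
[ -3.59 -54.   -43.01  -3.39  -0.85   0.41]
```

Emit:
send_rows(
  increments=[
    [255,-0.21,0,0,0,2,0],
    [255,-0.42,0,0.015,0,4,0],
    [255,-0.63,0,0.03,0,6,0],
    [255,-0.84,0,0.06,0,8,0],
    [255,-1.05,0,0.09,0,10,0],
  ],
)

```text
time: 16.95
eef_pos: [0.6279, 0.0379, 0.1857]
tcp_rot: [-3.141, -0.094, 1.408]
contact_force: [-3.3, 8.4, -5.3]
gripper_width: 0.316
finger_force: 30.0
```

```bash
python3 lg.py
```

```text
[ -4.16 -52.18 -43.08  -2.39  -1.33   0.45]
```

Emit:
send_rows(
  increments=[
    [255,-0.21,0,0,0,2,0],
    [255,-0.42,0,0.015,0,4,0],
    [255,-0.63,0,0.03,0,6,0],
    [255,-0.84,0,0.06,0,8,0],
    [255,-1.05,0,0.09,0,10,0],
  ],
)

```text
time: 17.45
eef_pos: [0.6262, 0.0277, 0.1843]
tcp_rot: [-3.141, -0.268, 1.408]
contact_force: [-2.6, 9.9, -3.5]
gripper_width: 0.308
finger_force: 30.0
```

```bash
python3 lg.py
```

```text
[ -4.8  -51.18 -42.59  -1.32  -1.57   0.45]
```

Emit:
send_rows(
  increments=[
    [255,-0.21,0,0,0,2,0],
    [255,-0.42,0,0.015,0,4,0],
    [255,-0.63,0,0.03,0,6,0],
    [255,-0.84,0,0.06,0,8,0],
    [255,-1.05,0,0.09,0,10,0],
  ],
)

```text
time: 17.95
eef_pos: [0.6246, 0.0178, 0.1811]
tcp_rot: [3.141, -0.442, 1.409]
contact_force: [-3.1, 10.2, -3.2]
gripper_width: 0.315
finger_force: 30.0
```

```bash
python3 lg.py
```

```text
[ -5.4  -51.03 -41.52  -0.25  -1.55   0.42]
```

Emit:
send_rows(
  increments=[
    [255,0.21,0,0,0,-2,0],
    [255,0.42,0,0.015,0,-4,0],
    [255,0.63,0,0.03,0,-6,0],
    [255,0.84,0,0.06,0,-8,0],
    [255,1.05,0,0.09,0,-10,0],
  ],
)

```text
time: 18.45
eef_pos: [0.6258, 0.0252, 0.1836]
tcp_rot: [-3.141, -0.261, 1.407]
contact_force: [-3.4, 2.0, -6.0]
gripper_width: 0.313
finger_force: 30.0
```

```bash
python3 lg.py
```

```text
[ -2.49 -51.8  -42.64   2.06  -1.17  -0.35]
```

Emit:
send_rows(
  increments=[
    [255,0.21,0,0,0,-2,0],
    [255,0.42,0,0.015,0,-4,0],
    [255,0.63,0,0.03,0,-6,0],
    [255,0.84,0,0.06,0,-8,0],
    [255,1.05,0,0.09,0,-10,0],
  ],
)

```text
time: 18.95
eef_pos: [0.6274, 0.0354, 0.1855]
tcp_rot: [-3.14, -0.087, 1.407]
contact_force: [-4.9, 0.7, -4.6]
gripper_width: 0.315
finger_force: 30.0
```

```bash
python3 lg.py
```

```text
[ -1.83 -52.75 -42.91   1.03  -1.6   -0.36]
```

Emit:
send_rows(
  increments=[
    [255,0.21,0,0,0,-2,0],
    [255,0.42,0,0.015,0,-4,0],
    [255,0.63,0,0.03,0,-6,0],
    [255,0.84,0,0.06,0,-8,0],
    [255,1.05,0,0.09,0,-10,0],
  ],
)

```text
time: 19.45
eef_pos: [0.6291, 0.0458, 0.1856]
tcp_rot: [-3.14, 0.088, 1.407]
contact_force: [-4.5, -0.3, -4.2]
gripper_width: 0.313
finger_force: 30.0
```

```bash
python3 lg.py
```

```text
[ -1.29 -54.48 -42.66  -0.06  -1.77  -0.33]
```

Emit:
send_rows(
  increments=[
    [255,0.21,0,0,0,-2,0],
    [255,0.42,0,0.015,0,-4,0],
    [255,0.63,0,0.03,0,-6,0],
    [255,0.84,0,0.06,0,-8,0],
    [255,1.05,0,0.09,0,-10,0],
  ],
)

```text
time: 19.95
eef_pos: [0.6307, 0.056, 0.1839]
tcp_rot: [-3.139, 0.262, 1.407]
contact_force: [-6.0, -1.1, -3.7]
gripper_width: 0.313
finger_force: 30.0
```

```bash
python3 lg.py
```

```text
[ -0.85 -56.9  -41.97  -1.13  -1.68  -0.29]
```

Emit:
send_rows(
  increments=[
    [255,0.21,0,0,0,-2,0],
    [255,0.42,0,0.015,0,-4,0],
    [255,0.63,0,0.03,0,-6,0],
    [255,0.84,0,0.06,0,-8,0],
    [255,1.05,0,0.09,0,-10,0],
  ],
)

```text
time: 20.45
eef_pos: [0.6322, 0.0657, 0.1804]
tcp_rot: [-3.139, 0.436, 1.407]
contact_force: [-6.8, -2.1, -1.1]
gripper_width: 0.311
finger_force: 30.0
```

```bash
python3 lg.py
```

```text
[ -0.56 -59.82 -40.91  -2.1   -1.42  -0.24]
```

Emit:
send_rows(
  increments=[
    [255,0.21,0,0,0,-2,0],
    [255,0.42,0,0.015,0,-4,0],
    [255,0.63,0,0.03,0,-6,0],
    [255,0.84,0,0.06,0,-8,0],
    [255,1.05,0,0.09,0,-10,0],
  ],
)

```text
time: 20.95
eef_pos: [0.6337, 0.0747, 0.1753]
tcp_rot: [-3.138, 0.611, 1.408]
contact_force: [-7.2, -2.5, -0.2]
gripper_width: 0.312
finger_force: 30.0
```

```bash
python3 lg.py
python3 - <<'E'
import pickle,numpy as np
from scipy.spatial.transform import Rotation as Rn
y=1.4081;B=np.array([[np.cos(y),np.sin(y),0],[-np.sin(y),np.cos(y),0],[0,0,1.]])
for s in pickle.load(open("L.pkl","rb")):
    d=B@(s["eef_pos"]-[.629,.0407,.125]);F=B@s["contact_force"];M=B@s["ft_torque"]
    tz=B@Rn.from_euler("xyz",s["tcp_rot"]).as_matrix()[:,2]; th=np.arctan2(-tz[0],-tz[2])
    Ft=F[0]*np.cos(th)-F[2]*np.sin(th);Fr=F[0]*np.sin(th)+F[2]*np.cos(th);m=M[1]+.433*np.sin(th)
    print("t%.2f th%.1f rho%.1f Fr%.2f Ft%.2f Fy%.2f M%.3f T%.3f tau1 %.2f"%(s["time"],np.degrees(th),1e3*np.hypot(d[0],d[2]),Fr,Ft,F[1],m,.231*Ft+m,s["tau"][0]))
E
```

```text
[ -0.44 -63.   -39.58  -2.91  -1.1   -0.19]
t14.95 th34.7 rho60.9 Fr0.43 Ft5.49 Fy5.54 M-1.032 T0.235 tau1 -3.94
t15.45 th24.6 rho60.9 Fr-2.95 Ft6.68 Fy5.33 M-1.078 T0.465 tau1 -2.80
t15.95 th14.6 rho60.8 Fr-4.08 Ft7.51 Fy5.18 M-1.109 T0.627 tau1 -3.14
t16.45 th4.6 rho60.8 Fr-4.14 Ft7.93 Fy4.48 M-1.247 T0.584 tau1 -3.59
t16.95 th-5.4 rho60.8 Fr-5.99 Ft7.21 Fy4.58 M-1.202 T0.462 tau1 -4.16
t17.45 th-15.4 rho60.8 Fr-5.90 Ft8.09 Fy4.15 M-1.162 T0.706 tau1 -4.80
t17.95 th-25.3 rho60.7 Fr-6.98 Ft7.29 Fy4.74 M-1.153 T0.532 tau1 -5.40
t18.45 th-15.0 rho60.7 Fr-6.19 Ft-0.17 Fy3.66 M0.085 T0.046 tau1 -2.49
t18.95 th-5.0 rho60.8 Fr-4.54 Ft-0.46 Fy4.94 M0.114 T0.007 tau1 -1.83
t19.45 th5.0 rho60.8 Fr-4.26 Ft-0.67 Fy4.36 M0.136 T-0.018 tau1 -1.29
t19.95 th15.0 rho60.8 Fr-4.08 Ft-1.05 Fy5.74 M0.145 T-0.097 tau1 -0.85
t20.45 th25.0 rho60.8 Fr-2.30 Ft-2.42 Fy6.37 M0.189 T-0.370 tau1 -0.56
t20.95 th35.0 rho60.8 Fr-2.27 Ft-2.87 Fy6.74 M0.225 T-0.437 tau1 -0.44
```

```bash
cat > fit.py <<'E'
import pickle,numpy as np,sys,json
from scipy.spatial.transform import Rotation as Rn
from scipy.optimize import least_squares
y=1.4081;B=np.array([[np.cos(y),np.sin(y),0],[-np.sin(y),np.cos(y),0],[0,0,1.]])
rows=[];aM=[]
for s in pickle.load(open("L.pkl","rb"))[1:]:
    F=B@s["contact_force"];M=B@s["ft_torque"]
    tz=B@Rn.from_euler("xyz",s["tcp_rot"]).as_matrix()[:,2]; th=np.arctan2(-tz[0],-tz[2])
    off=s.get("off",35.)
    Ft=F[0]*np.cos(th)-F[2]*np.sin(th);m=M[1]+.433*np.sin(th)
    rows.append((np.degrees(th)+off,Ft,m,s.get("dir",-1 if s["time"]<18 else 1)))
    aM.append((F[1],M[0]*np.cos(th)-M[2]*np.sin(th)))
aM=np.array(aM); print("a from Mx/Fy",(aM[:,0]@aM[:,1])/(aM[:,0]@aM[:,0]))
R=np.array(rows)
def res(q):
    A,b,dr,rad,off=q
    T=rad*R[:,1]+R[:,2]+off
    mod=A*np.sin(np.radians(b-R[:,0]))-R[:,3]*dr     # b = base angle with lead at bottom
    return np.r_[(T-mod)/(.7*rad),(A-.34)/.03,(dr-.45)/.04,(rad-.26)/.03,off/.03]
best=min((least_squares(res,[.34,b0,.45,.25,0],x_scale=[.1,10,.1,.05,.05]) for b0 in range(-170,180,40)),key=lambda k:k.cost)
cov=np.linalg.inv(best.jac.T@best.jac)
print(np.round(best.x,3),"sd",np.round(np.sqrt(np.diag(cov)),3),"cost",best.cost); print(np.round(best.fun,1))
E
python3 fit.py
```

```text
a from Mx/Fy 0.18699356289581062
[ 3.4700e-01  9.1201e+01  4.4300e-01  2.5300e-01 -5.0000e-03] sd [2.9000e-02 1.6768e+01 3.8000e-02 1.2000e-02 3.0000e-02] cost 2.997139336766939
[-0.1  0.7  0.2 -0.7  0.6 -0.6  0.9  0.7  0.8  0.5 -0.9 -1.1  0.2 -0.2
 -0.2 -0.2]
```

```bash
sed -i 's/^L.append(s)/import sys\nif len(sys.argv)>1: s["off"]=float(sys.argv[1]); s["dir"]=int(sys.argv[2])\nL.append(s)/; s/; L=pickle/\nL=pickle/' lg.py; cat lg.py
```

```text
from h import *
import pickle,os
s=r.state()
L=pickle.load(open("L.pkl","rb")) if os.path.exists("L.pkl") else []
import sys
if len(sys.argv)>1: s["off"]=float(sys.argv[1]); s["dir"]=int(sys.argv[2])
L.append(s); pickle.dump(L,open("L.pkl","wb")); print(np.round(s["tau"],2))
```

Emit:
send_rows(
  increments=[
    [90,0,0,0,0,0,0],
    [90,0,0,0,0,0,0],
    [90,0,0,0,0,0,0],
    [90,0,0,0,0,0,0],
    [90,0,0,0,0,0,0],
  ],
)

```text
time: 21.45
eef_pos: [0.6351, 0.0752, 0.176]
tcp_rot: [3.14, 0.61, 1.407]
contact_force: [0.6, 0.1, 0.4]
gripper_width: 0.627
finger_force: 0.0
```

Emit:
send_rows(
  increments=[
    [90,-0.58,0,0.03,0,5.5,0],
    [90,-1.15,0,0.11,0,11,0],
    [90,-1.72,0,0.25,0,16.5,0],
    [90,-2.27,0,0.44,0,22,0],
    [90,-2.79,0,0.68,0,27.5,0],
  ],
)

```text
time: 21.95
eef_pos: [0.631, 0.0491, 0.1873]
tcp_rot: [3.139, 0.127, 1.408]
contact_force: [0.2, 0.1, -0.8]
gripper_width: 0.645
finger_force: 0.0
```

Emit:
send_rows(
  increments=[
    [90,-0.58,0,0.03,0,5.5,0],
    [90,-1.15,0,0.11,0,11,0],
    [90,-1.72,0,0.25,0,16.5,0],
    [90,-2.27,0,0.44,0,22,0],
    [90,-2.79,0,0.68,0,27.5,0],
  ],
)

```text
time: 22.45
eef_pos: [0.6263, 0.0203, 0.1842]
tcp_rot: [3.138, -0.352, 1.409]
contact_force: [-0.0, 0.4, -0.7]
gripper_width: 0.645
finger_force: 0.0
```

Emit:
send_rows(
  increments=[
    [90,0,0,0,0,0,0],
    [90,0,0,0,0,0,0],
    [255,0,0,0,0,0,0],
    [255,0,0,0,0,0,0],
    [255,0,0,0,0,0,0],
  ],
)

```text
time: 22.95
eef_pos: [0.6259, 0.0222, 0.1833]
tcp_rot: [3.141, -0.349, 1.41]
contact_force: [0.8, 0.4, -0.9]
gripper_width: 0.459
finger_force: 0.0
```

Emit:
send_rows(
  increments=[
    [255,0,0,0,0,0,0],
    [255,0,0,0,0,0,0],
    [255,0,0,0,0,0,0],
    [255,0,0,0,0,0,0],
    [255,0,0,0,0,0,0],
  ],
)

```text
time: 23.45
eef_pos: [0.6253, 0.0218, 0.183]
tcp_rot: [-3.14, -0.35, 1.408]
contact_force: [-3.3, 3.5, 2.8]
gripper_width: 0.314
finger_force: 30.0
```

Gripped again at tool −20°, with the base about 70° from the start. Sweeping forward and back.

Emit:
send_rows(
  increments=[
    [255,0.21,0,0,0,-2,0],
    [255,0.42,0,0.015,0,-4,0],
    [255,0.63,0,0.03,0,-6,0],
    [255,0.84,0,0.06,0,-8,0],
    [255,1.05,0,0.09,0,-10,0],
  ],
)

```text
time: 23.95
eef_pos: [0.6265, 0.0298, 0.1851]
tcp_rot: [-3.14, -0.171, 1.407]
contact_force: [-5.3, -1.6, 0.9]
gripper_width: 0.317
finger_force: 30.0
```

```bash
python3 lg.py 90 1
```

```text
[ -0.14 -48.91 -40.05   2.28  -1.4   -0.38]
```

Emit:
send_rows(
  increments=[
    [255,0.21,0,0,0,-2,0],
    [255,0.42,0,0.015,0,-4,0],
    [255,0.63,0,0.03,0,-6,0],
    [255,0.84,0,0.06,0,-8,0],
    [255,1.05,0,0.09,0,-10,0],
  ],
)

```text
time: 24.45
eef_pos: [0.6282, 0.0402, 0.1861]
tcp_rot: [-3.14, 0.003, 1.407]
contact_force: [-4.8, -2.1, 0.4]
gripper_width: 0.312
finger_force: 30.0
```

```bash
python3 lg.py 90 1
```

```text
[  0.06 -50.37 -40.27   1.3   -1.79  -0.37]
```

Emit:
send_rows(
  increments=[
    [255,0.21,0,0,0,-2,0],
    [255,0.42,0,0.015,0,-4,0],
    [255,0.63,0,0.03,0,-6,0],
    [255,0.84,0,0.06,0,-8,0],
    [255,1.05,0,0.09,0,-10,0],
  ],
)

```text
time: 24.95
eef_pos: [0.6298, 0.0505, 0.1854]
tcp_rot: [-3.14, 0.178, 1.407]
contact_force: [-6.4, -2.8, 1.6]
gripper_width: 0.307
finger_force: 30.0
```

```bash
python3 lg.py 90 1
```

```text
[  0.24 -52.66 -40.02   0.28  -1.89  -0.33]
```

Emit:
send_rows(
  increments=[
    [255,0.21,0,0,0,-2,0],
    [255,0.42,0,0.015,0,-4,0],
    [255,0.63,0,0.03,0,-6,0],
    [255,0.84,0,0.06,0,-8,0],
    [255,1.05,0,0.09,0,-10,0],
  ],
)

```text
time: 25.45
eef_pos: [0.6315, 0.0606, 0.1829]
tcp_rot: [-3.14, 0.353, 1.407]
contact_force: [-6.1, -2.7, 2.2]
gripper_width: 0.314
finger_force: 30.0
```

```bash
python3 lg.py 90 1
```

```text
[  0.38 -55.6  -39.38  -0.7   -1.76  -0.28]
```

Emit:
send_rows(
  increments=[
    [255,0.21,0,0,0,-2,0],
    [255,0.42,0,0.015,0,-4,0],
    [255,0.63,0,0.03,0,-6,0],
    [255,0.84,0,0.06,0,-8,0],
    [255,1.05,0,0.09,0,-10,0],
  ],
)

```text
time: 25.95
eef_pos: [0.633, 0.0701, 0.1786]
tcp_rot: [-3.139, 0.527, 1.407]
contact_force: [-7.8, -2.2, 2.3]
gripper_width: 0.314
finger_force: 30.0
```

```bash
python3 lg.py 90 1
```

```text
[  0.46 -58.96 -38.42  -1.55  -1.47  -0.23]
```

Emit:
send_rows(
  increments=[
    [255,0.21,0,0,0,-2,0],
    [255,0.42,0,0.015,0,-4,0],
    [255,0.63,0,0.03,0,-6,0],
    [255,0.84,0,0.06,0,-8,0],
    [255,1.05,0,0.09,0,-10,0],
  ],
)

```text
time: 26.45
eef_pos: [0.6344, 0.0787, 0.1728]
tcp_rot: [-3.139, 0.702, 1.407]
contact_force: [-6.7, -2.9, 3.1]
gripper_width: 0.315
finger_force: 30.0
```

```bash
python3 lg.py 90 1
```

```text
[  0.46 -62.47 -37.23  -2.24  -1.12  -0.18]
```

Emit:
send_rows(
  increments=[
    [255,-0.21,0,0,0,2,0],
    [255,-0.42,0,0.015,0,4,0],
    [255,-0.63,0,0.03,0,6,0],
    [255,-0.84,0,0.06,0,8,0],
    [255,-1.05,0,0.09,0,10,0],
  ],
)

```text
time: 26.95
eef_pos: [0.6333, 0.072, 0.1775]
tcp_rot: [-3.14, 0.52, 1.409]
contact_force: [-3.8, 3.3, -2.6]
gripper_width: 0.314
finger_force: 30.0
```

```bash
python3 lg.py 90 -1
```

```text
[ -1.48 -59.36 -39.59  -4.26   0.73   0.24]
```

Emit:
send_rows(
  increments=[
    [255,-0.21,0,0,0,2,0],
    [255,-0.42,0,0.015,0,4,0],
    [255,-0.63,0,0.03,0,6,0],
    [255,-0.84,0,0.06,0,8,0],
    [255,-1.05,0,0.09,0,10,0],
  ],
)

```text
time: 27.45
eef_pos: [0.6318, 0.0626, 0.1821]
tcp_rot: [-3.14, 0.346, 1.409]
contact_force: [-3.5, 3.5, -2.2]
gripper_width: 0.311
finger_force: 30.0
```

```bash
python3 lg.py 90 -1
```

```text
[ -1.61 -56.09 -40.48  -3.64   0.16   0.33]
```

Emit:
send_rows(
  increments=[
    [255,-0.21,0,0,0,2,0],
    [255,-0.42,0,0.015,0,4,0],
    [255,-0.63,0,0.03,0,6,0],
    [255,-0.84,0,0.06,0,8,0],
    [255,-1.05,0,0.09,0,10,0],
  ],
)

```text
time: 27.95
eef_pos: [0.6302, 0.0527, 0.185]
tcp_rot: [-3.14, 0.171, 1.408]
contact_force: [-3.1, 4.5, -2.0]
gripper_width: 0.312
finger_force: 30.0
```

```bash
python3 lg.py 90 -1
```

```text
[ -1.83 -53.21 -41.03  -2.89  -0.39   0.4 ]
```

Emit:
send_rows(
  increments=[
    [255,-0.21,0,0,0,2,0],
    [255,-0.42,0,0.015,0,4,0],
    [255,-0.63,0,0.03,0,6,0],
    [255,-0.84,0,0.06,0,8,0],
    [255,-1.05,0,0.09,0,10,0],
  ],
)

```text
time: 28.45
eef_pos: [0.6286, 0.0425, 0.1861]
tcp_rot: [-3.141, -0.004, 1.408]
contact_force: [-2.3, 4.9, -1.7]
gripper_width: 0.312
finger_force: 30.0
```

```bash
python3 lg.py 90 -1
```

```text
[ -2.17 -50.98 -41.15  -2.04  -0.81   0.46]
```

Emit:
send_rows(
  increments=[
    [255,-0.21,0,0,0,2,0],
    [255,-0.42,0,0.015,0,4,0],
    [255,-0.63,0,0.03,0,6,0],
    [255,-0.84,0,0.06,0,8,0],
    [255,-1.05,0,0.09,0,10,0],
  ],
)

```text
time: 28.95
eef_pos: [0.6269, 0.0322, 0.1855]
tcp_rot: [-3.141, -0.178, 1.408]
contact_force: [-2.6, 5.9, -1.7]
gripper_width: 0.311
finger_force: 30.0
```

```bash
python3 lg.py 90 -1; python3 fit.py; echo 'print(np.round(R[12:],2)); print(aM[12:].round(2).tolist())' >> fit.py; python3 fit.py | tail -14
```

```text
[ -2.58 -49.55 -40.77  -1.14  -1.04   0.48]
a from Mx/Fy 0.18122101618613634
[ 3.46000e-01 -2.56549e+02  4.41000e-01  2.63000e-01 -8.00000e-03] sd [2.8000e-02 1.0139e+01 3.6000e-02 1.0000e-02 2.9000e-02] cost 5.364053802303125
[-0.   0.8  0.4 -0.5  0.9 -0.1  0.7  0.5  0.5  0.1 -1.4 -1.6  1.1  0.7
 -0.4  0.   0.9  0.2  0.1 -0.6 -0.  -0.5 -0.2  0.2 -0.2  0.1 -0.3]
[-0.   0.8  0.4 -0.5  0.9 -0.1  0.7  0.5  0.5  0.1 -1.4 -1.6  1.1  0.7
 -0.4  0.   0.9  0.2  0.1 -0.6 -0.  -0.5 -0.2  0.2 -0.2  0.1 -0.3]
[[ 80.2   -2.25   0.5    1.  ]
 [ 90.2   -2.87   0.53   1.  ]
 [100.21  -4.01   0.56   1.  ]
 [110.21  -4.17   0.63   1.  ]
 [120.21  -4.09   0.71   1.  ]
 [130.21  -5.05   0.78   1.  ]
 [119.81   3.59  -0.58  -1.  ]
 [109.8    3.44  -0.6   -1.  ]
 [ 99.8    4.23  -0.65  -1.  ]
 [ 89.8    4.49  -0.74  -1.  ]
 [ 79.8    5.06  -0.77  -1.  ]]
[[5.0, 0.88], [4.34, 0.97], [5.86, 0.97], [5.58, 1.09], [7.37, 1.07], [6.13, 1.13], [4.26, 0.75], [4.05, 0.66], [3.8, 0.66], [3.08, 0.57], [3.52, 0.62]]
```

Emit:
send_rows(
  increments=[
    [90,0,0,0,0,0,0],
    [90,0,0,0,0,0,0],
    [90,0,0,0,0,0,0],
    [90,0,0,0,0,0,0],
    [90,0,0,0,0,0,0],
  ],
)

```text
time: 29.45
eef_pos: [0.6276, 0.0312, 0.1859]
tcp_rot: [3.141, -0.174, 1.409]
contact_force: [0.7, -0.8, -0.1]
gripper_width: 0.626
finger_force: 0.0
```

```bash
python3 avg.py 4
```

```text
t29.65 th-10.0 rho61.6 Fr0.46 Ft0.12 M first/last 0.120 0.169  T=0.173
```

Emit:
send_rows(
  increments=[
    [90,-0.58,0,0.03,0,5.5,0],
    [90,-1.15,0,0.11,0,11,0],
    [90,-1.72,0,0.25,0,16.5,0],
    [90,-2.27,0,0.44,0,22,0],
    [90,-2.79,0,0.68,0,27.5,0],
  ],
)

```text
time: 30.15
eef_pos: [0.6236, 0.0045, 0.175]
tcp_rot: [3.139, -0.658, 1.409]
contact_force: [1.0, -0.5, -0.2]
gripper_width: 0.643
finger_force: 0.0
```

Emit:
send_rows(
  increments=[
    [90,0,0,0,0,0,0],
    [90,0,0,0,0,0,0],
    [90,0,0,0,0,0,0],
    [90,0,0,0,0,0,0],
    [90,0,0,0,0,0,0],
  ],
)

```text
time: 30.65
eef_pos: [0.6235, 0.0061, 0.1752]
tcp_rot: [3.139, -0.653, 1.411]
contact_force: [0.3, 1.1, 0.9]
gripper_width: 0.646
finger_force: 0.0
```

```bash
python3 avg.py 4; python3 -c "
from cell import r;import numpy as np;print(np.round(r.state()['joint_positions'],2))"
```

```text
t30.85 th-37.5 rho61.0 Fr0.48 Ft0.03 M first/last 0.209 0.203  T=0.214
[-0.48  0.3   1.61  0.62  1.48 -0.46]
```

Emit:
send_rows(
  increments=[
    [255,0,0,0,0,0,0],
    [255,0,0,0,0,0,0],
    [255,0,0,0,0,0,0],
    [255,0,0,0,0,0,0],
    [255,0,0,0,0,0,0],
  ],
)

```text
time: 31.35
eef_pos: [0.6226, 0.0052, 0.1741]
tcp_rot: [-3.14, -0.655, 1.408]
contact_force: [-2.8, 0.7, -0.1]
gripper_width: 0.315
finger_force: 30.0
```

Emit:
send_rows(
  increments=[
    [255,0,0,0,0,0,0],
    [255,0,0,0,0,0,0],
    [255,0,0,0,0,0,0],
    [255,0,0,0,0,0,0],
    [255,0,0,0,0,0,0],
  ],
)

```text
time: 31.85
eef_pos: [0.6226, 0.0052, 0.1742]
tcp_rot: [-3.141, -0.654, 1.408]
contact_force: [-6.1, -0.6, 2.2]
gripper_width: 0.315
finger_force: 30.0
```

Emit:
send_rows(
  increments=[
    [255,0.21,0,0,0,-2,0],
    [255,0.42,0,0.015,0,-4,0],
    [255,0.63,0,0.03,0,-6,0],
    [255,0.84,0,0.06,0,-8,0],
    [255,1.05,0,0.09,0,-10,0],
  ],
)

```text
time: 32.35
eef_pos: [0.6239, 0.0131, 0.1792]
tcp_rot: [-3.14, -0.477, 1.407]
contact_force: [-5.2, -2.8, -1.6]
gripper_width: 0.313
finger_force: 30.0
```

```bash
python3 lg.py 117.5 1
```

```text
[  0.73 -49.16 -38.94   4.41  -0.05  -0.33]
```

Emit:
send_rows(
  increments=[
    [255,0.21,0,0,0,-2,0],
    [255,0.42,0,0.015,0,-4,0],
    [255,0.63,0,0.03,0,-6,0],
    [255,0.84,0,0.06,0,-8,0],
    [255,1.05,0,0.09,0,-10,0],
  ],
)

```text
time: 32.85
eef_pos: [0.6254, 0.0227, 0.1832]
tcp_rot: [-3.14, -0.302, 1.407]
contact_force: [-5.1, -3.9, -1.3]
gripper_width: 0.313
finger_force: 30.0
```

```bash
python3 lg.py 117.5 1
```

```text
[  0.91 -49.23 -40.12   3.69  -0.74  -0.37]
```

Emit:
send_rows(
  increments=[
    [255,0.21,0,0,0,-2,0],
    [255,0.42,0,0.015,0,-4,0],
    [255,0.63,0,0.03,0,-6,0],
    [255,0.84,0,0.06,0,-8,0],
    [255,1.05,0,0.09,0,-10,0],
  ],
)

```text
time: 33.35
eef_pos: [0.627, 0.0328, 0.1856]
tcp_rot: [-3.14, -0.128, 1.407]
contact_force: [-3.9, -4.2, -0.9]
gripper_width: 0.31
finger_force: 30.0
```

```bash
python3 lg.py 117.5 1
```

```text
[  1.22 -50.16 -40.74   2.81  -1.28  -0.38]
```

Emit:
send_rows(
  increments=[
    [255,0.21,0,0,0,-2,0],
    [255,0.42,0,0.015,0,-4,0],
    [255,0.63,0,0.03,0,-6,0],
    [255,0.84,0,0.06,0,-8,0],
    [255,1.05,0,0.09,0,-10,0],
  ],
)

```text
time: 33.85
eef_pos: [0.6286, 0.0431, 0.1861]
tcp_rot: [-3.14, 0.047, 1.407]
contact_force: [-4.0, -5.1, -0.3]
gripper_width: 0.31
finger_force: 30.0
```

```bash
python3 lg.py 117.5 1
```

```text
[  1.6  -51.94 -40.84   1.84  -1.57  -0.36]
```

Emit:
send_rows(
  increments=[
    [255,0.21,0,0,0,-2,0],
    [255,0.42,0,0.015,0,-4,0],
    [255,0.63,0,0.03,0,-6,0],
    [255,0.84,0,0.06,0,-8,0],
    [255,1.05,0,0.09,0,-10,0],
  ],
)

```text
time: 34.35
eef_pos: [0.6303, 0.0533, 0.1849]
tcp_rot: [-3.14, 0.222, 1.407]
contact_force: [-6.4, -5.9, -1.0]
gripper_width: 0.317
finger_force: 30.0
```

```bash
python3 lg.py 117.5 1
```

```text
[  1.99 -54.44 -40.49   0.84  -1.61  -0.32]
```

Emit:
send_rows(
  increments=[
    [255,-0.21,0,0,0,2,0],
    [255,-0.42,0,0.015,0,4,0],
    [255,-0.63,0,0.03,0,6,0],
    [255,-0.84,0,0.06,0,8,0],
    [255,-1.05,0,0.09,0,10,0],
  ],
)

```text
time: 34.85
eef_pos: [0.6291, 0.0456, 0.186]
tcp_rot: [-3.14, 0.04, 1.409]
contact_force: [-2.8, 3.1, -2.1]
gripper_width: 0.312
finger_force: 30.0
```

```bash
python3 lg.py 117.5 -1
```

```text
[ -0.57 -51.66 -41.21  -1.49  -0.68   0.4 ]
```

Emit:
send_rows(
  increments=[
    [255,-0.21,0,0,0,2,0],
    [255,-0.42,0,0.015,0,4,0],
    [255,-0.63,0,0.03,0,6,0],
    [255,-0.84,0,0.06,0,8,0],
    [255,-1.05,0,0.09,0,10,0],
  ],
)

```text
time: 35.35
eef_pos: [0.6274, 0.0352, 0.1859]
tcp_rot: [-3.14, -0.135, 1.408]
contact_force: [-2.9, 3.9, -1.2]
gripper_width: 0.312
finger_force: 30.0
```

```bash
python3 lg.py 117.5 -1
```

```text
[ -1.08 -49.85 -40.92  -0.6   -1.03   0.44]
```

Emit:
send_rows(
  increments=[
    [255,-0.21,0,0,0,2,0],
    [255,-0.42,0,0.015,0,4,0],
    [255,-0.63,0,0.03,0,6,0],
    [255,-0.84,0,0.06,0,8,0],
    [255,-1.05,0,0.09,0,10,0],
  ],
)

```text
time: 35.85
eef_pos: [0.6258, 0.0251, 0.184]
tcp_rot: [-3.141, -0.309, 1.409]
contact_force: [-3.4, 4.7, 0.1]
gripper_width: 0.31
finger_force: 30.0
```

```bash
python3 lg.py 117.5 -1
```

```text
[ -1.47 -48.86 -40.08   0.33  -1.16   0.43]
```

Emit:
send_rows(
  increments=[
    [255,-0.21,0,0,0,2,0],
    [255,-0.42,0,0.015,0,4,0],
    [255,-0.63,0,0.03,0,6,0],
    [255,-0.84,0,0.06,0,8,0],
    [255,-1.05,0,0.09,0,10,0],
  ],
)

```text
time: 36.35
eef_pos: [0.6242, 0.0154, 0.1804]
tcp_rot: [-3.141, -0.484, 1.409]
contact_force: [-3.9, 4.4, 1.2]
gripper_width: 0.315
finger_force: 30.0
```

```bash
python3 lg.py 117.5 -1
```

```text
[ -1.66 -48.73 -38.68   1.23  -1.1    0.4 ]
```

Emit:
send_rows(
  increments=[
    [90,0,0,0,0,0,0],
    [90,0,0,0,0,0,0],
    [90,0,0,0,0,0,0],
    [90,0,0,0,0,0,0],
    [90,0,0,0,0,0,0],
  ],
)

```text
time: 36.85
eef_pos: [0.6248, 0.0141, 0.1803]
tcp_rot: [3.141, -0.48, 1.409]
contact_force: [0.1, 0.2, -0.2]
gripper_width: 0.624
finger_force: 0.0
```

```bash
python3 avg.py 4;  python3 fit.py
```

```text
t37.05 th-27.5 rho61.4 Fr0.68 Ft0.27 M first/last 0.174 0.147  T=0.222
a from Mx/Fy 0.18009032819601611
[ 3.46000e-01  1.07394e+02  4.46000e-01  2.63000e-01 -7.00000e-03] sd [0.028 8.493 0.035 0.01  0.029] cost 6.474883878481691
[-0.2  0.7  0.4 -0.5  0.9 -0.2  0.7  0.5  0.4  0.1 -1.4 -1.6  1.   0.6
 -0.5 -0.1  0.8  0.2 -0.1 -0.7 -0.2 -0.6 -0.3  0.6  0.2  0.4 -0.3 -0.7
 -0.   0.4  0.8  0.1  0.2 -0.1  0.1 -0.2]
[[ 80.2   -2.25   0.5    1.  ]
 [ 90.2   -2.87   0.53   1.  ]
 [100.21  -4.01   0.56   1.  ]
 [110.21  -4.17   0.63   1.  ]
 [120.21  -4.09   0.71   1.  ]
 [130.21  -5.05   0.78   1.  ]
 [119.81   3.59  -0.58  -1.  ]
 [109.8    3.44  -0.6   -1.  ]
 [ 99.8    4.23  -0.65  -1.  ]
 [ 89.8    4.49  -0.74  -1.  ]
 [ 79.8    5.06  -0.77  -1.  ]
 [ 90.18  -3.95   0.82   1.  ]
 [100.18  -4.8    0.9    1.  ]
 [110.18  -4.84   0.9    1.  ]
 [120.18  -5.7    0.92   1.  ]
 [130.19  -6.47   1.     1.  ]
 [119.79   2.64  -0.32  -1.  ]
 [109.78   3.14  -0.31  -1.  ]
 [ 99.78   3.92  -0.39  -1.  ]
 [ 89.79   3.9   -0.44  -1.  ]]
[[5.0, 0.88], [4.34, 0.97], [5.86, 0.97], [5.58, 1.09], [7.37, 1.07], [6.13, 1.13], [4.26, 0.75], [4.05, 0.66], [3.8, 0.66], [3.08, 0.57], [3.52, 0.62], [4.63, 0.83], [4.36, 0.73], [3.2, 0.74], [3.1, 0.74], [5.35, 0.72], [3.3, 0.53], [3.5, 0.61], [4.08, 0.75], [4.53, 0.83]]
```

```bash
sed -i 's/m=M\[1\]+.433\*np.sin(th)/m=M[1]-.09+.62*np.sin(th)/' fit.py avg.py; sed -i '$d' fit.py; python3 fit.py; sed 's#\[1:\]:#[13:]:#' fit.py > fit2.py; python3 fit2.py
```

```text
a from Mx/Fy 0.18009032819601611
[ 3.37000e-01 -2.64797e+02  4.51000e-01  2.68000e-01  1.00000e-03] sd [0.028 8.784 0.035 0.01  0.029] cost 5.071307056707703
[ 0.3  0.9  0.4 -0.7  0.5 -0.8  0.2  0.2  0.3  0.2 -1.1 -1.2  0.7  0.5
 -0.5  0.1  1.2  0.6  0.4 -0.4  0.  -0.6 -0.4  0.  -0.3  0.1 -0.5 -0.7
 -0.   0.3  0.5 -0.3 -0.1  0.   0.3  0. ]
a from Mx/Fy 0.17498520773819526
[ 0.339 96.099  0.446  0.27  -0.   ] sd [0.03  9.216 0.038 0.012 0.03 ] cost 2.3418474549010604
[ 0.6  0.4 -0.6  0.1  1.1  0.5  0.4 -0.3  0.1 -0.6 -0.4 -0.1 -0.4  0.
 -0.6 -0.8  0.   0.3  0.5 -0.3 -0.  -0.1  0.3 -0. ]
```

Emit:
send_rows(
  increments=[
    [90,0.3,0,0.01,0,-2.9,0],
    [90,0.61,0,0.03,0,-5.8,0],
    [90,0.91,0,0.07,0,-8.7,0],
    [90,1.21,0,0.12,0,-11.5,0],
    [90,1.21,0,0.12,0,-11.5,0],
  ],
)

```text
time: 37.55
eef_pos: [0.6269, 0.0266, 0.1856]
tcp_rot: [3.14, -0.279, 1.411]
contact_force: [0.9, 0.1, -0.4]
gripper_width: 0.646
finger_force: 0.0
```

Emit:
send_rows(
  increments=[
    [90,0,0,0,0,0,0],
    [90,0,0,0,0,0,0],
    [90,0,0,0,0,0,0],
    [90,0,0,0,0,0,0],
    [90,0,0,0,0,0,0],
  ],
)

```text
time: 38.05
eef_pos: [0.6263, 0.0246, 0.1844]
tcp_rot: [-3.141, -0.279, 1.407]
contact_force: [-0.2, -0.0, -0.4]
gripper_width: 0.645
finger_force: 0.0
```

```bash
python3 avg.py 6
```

```text
t38.35 th-16.0 rho61.6 Fr-0.12 Ft-0.10 M first/last 0.147 0.128  T=0.114
```

Emit:
send_rows(
  increments=[
    [255,0,0,0,0,0,0],
    [255,0,0,0,0,0,0],
    [255,0,0,0,0,0,0],
    [255,0,0,0,0,0,0],
    [255,0,0,0,0,0,0],
  ],
)

```text
time: 38.85
eef_pos: [0.6258, 0.0252, 0.1845]
tcp_rot: [-3.14, -0.279, 1.408]
contact_force: [-3.5, 0.8, 1.0]
gripper_width: 0.314
finger_force: 30.0
```

Emit:
send_rows(
  increments=[
    [255,0.21,0,0,0,-2,0],
    [255,0.42,0,0.015,0,-4,0],
    [255,0.63,0,0.03,0,-6,0],
    [255,0.84,0,0.06,0,-8,0],
    [255,1.05,0,0.09,0,-10,0],
  ],
)

```text
time: 39.35
eef_pos: [0.6272, 0.034, 0.1862]
tcp_rot: [-3.14, -0.101, 1.407]
contact_force: [-3.0, -4.1, 0.3]
gripper_width: 0.31
finger_force: 30.0
```

```bash
python3 lg.py 106 1
```

```text
[  1.14 -49.79 -39.68   2.48  -0.87  -0.39]
```

Emit:
send_rows(
  increments=[
    [255,0.21,0,0,0,-2,0],
    [255,0.42,0,0.015,0,-4,0],
    [255,0.63,0,0.03,0,-6,0],
    [255,0.84,0,0.06,0,-8,0],
    [255,1.05,0,0.09,0,-10,0],
  ],
)

```text
time: 39.85
eef_pos: [0.6288, 0.0443, 0.1866]
tcp_rot: [-3.14, 0.074, 1.407]
contact_force: [-3.6, -3.9, -0.8]
gripper_width: 0.314
finger_force: 30.0
```

```bash
python3 lg.py 106 1
```

```text
[  1.46 -51.64 -39.73   1.56  -1.16  -0.37]
```

Emit:
send_rows(
  increments=[
    [255,-0.21,0,0,0,2,0],
    [255,-0.42,0,0.015,0,4,0],
    [255,-0.63,0,0.03,0,6,0],
    [255,-0.84,0,0.06,0,8,0],
    [255,-1.05,0,0.09,0,10,0],
  ],
)

```text
time: 40.35
eef_pos: [0.6276, 0.0367, 0.1865]
tcp_rot: [-3.14, -0.108, 1.409]
contact_force: [-1.1, 4.3, -1.0]
gripper_width: 0.312
finger_force: 30.0
```

```bash
python3 lg.py 106 -1
```

```text
[ -1.25 -49.29 -39.79  -1.05  -0.56   0.42]
```

Emit:
send_rows(
  increments=[
    [255,-0.21,0,0,0,2,0],
    [255,-0.42,0,0.015,0,4,0],
    [255,-0.63,0,0.03,0,6,0],
    [255,-0.84,0,0.06,0,8,0],
    [255,-1.05,0,0.09,0,10,0],
  ],
)

```text
time: 40.85
eef_pos: [0.626, 0.0265, 0.1849]
tcp_rot: [-3.141, -0.283, 1.409]
contact_force: [-1.3, 4.6, 0.4]
gripper_width: 0.313
finger_force: 30.0
```

```bash
python3 lg.py 106 -1
```

```text
[ -1.6  -48.18 -39.02  -0.19  -0.74   0.42]
```

Emit:
send_rows(
  increments=[
    [255,-0.21,0,0,0,2,0],
    [255,-0.42,0,0.015,0,4,0],
    [255,-0.63,0,0.03,0,6,0],
    [255,-0.84,0,0.06,0,8,0],
    [255,-1.05,0,0.09,0,10,0],
  ],
)

```text
time: 41.35
eef_pos: [0.6244, 0.0167, 0.1816]
tcp_rot: [-3.141, -0.458, 1.409]
contact_force: [-2.3, 4.6, 2.1]
gripper_width: 0.309
finger_force: 30.0
```

```bash
python3 lg.py 106 -1
```

```text
[ -1.7  -47.89 -37.68   0.68  -0.74   0.39]
```

Emit:
send_rows(
  increments=[
    [255,0.21,0,0,0,-2,0],
    [255,0.42,0,0.015,0,-4,0],
    [255,0.63,0,0.03,0,-6,0],
    [255,0.84,0,0.06,0,-8,0],
    [255,1.05,0,0.09,0,-10,0],
  ],
)

```text
time: 41.85
eef_pos: [0.6256, 0.0239, 0.1842]
tcp_rot: [-3.14, -0.276, 1.407]
contact_force: [-3.1, -2.9, -1.0]
gripper_width: 0.308
finger_force: 30.0
```

```bash
python3 lg.py 106 1
```

```text
[  0.81 -49.   -39.24   3.3   -0.26  -0.38]
```

Emit:
send_rows(
  increments=[
    [255,0.21,0,0,0,-2,0],
    [255,0.42,0,0.015,0,-4,0],
    [255,0.63,0,0.03,0,-6,0],
    [255,0.84,0,0.06,0,-8,0],
    [255,1.05,0,0.09,0,-10,0],
  ],
)

```text
time: 42.35
eef_pos: [0.6272, 0.034, 0.1862]
tcp_rot: [-3.14, -0.101, 1.407]
contact_force: [-1.9, -3.9, -1.1]
gripper_width: 0.309
finger_force: 30.0
```

```bash
python3 lg.py 106 1; python3 fit.py; sed 's#\[1:\]:#[13:]:#' fit.py > fit2.py; python3 fit2.py; sed 's#\[1:\]:#[-7:]:#' fit.py > fit2.py; python3 fit2.py
```

```text
[  1.16 -50.05 -39.8    2.48  -0.78  -0.39]
a from Mx/Fy 0.1815526245688931
[ 3.37000e-01 -2.62508e+02  4.50000e-01  2.70000e-01  1.00000e-03] sd [0.028 8.076 0.035 0.01  0.029] cost 5.862387503843868
[ 0.3  1.   0.5 -0.6  0.6 -0.7  0.1  0.1  0.3  0.1 -1.2 -1.3  0.6  0.4
 -0.6  0.   1.   0.4  0.4 -0.4  0.  -0.6 -0.4 -0.1 -0.4  0.  -0.6 -0.9
 -0.   0.3  0.5 -0.3  0.   0.7  0.   0.  -0.4  0.6  0.5 -0.1  0.   0.3
  0. ]
a from Mx/Fy 0.17786765922644543
[ 0.34  98.165  0.445  0.273  0.   ] sd [0.03  8.312 0.038 0.012 0.03 ] cost 2.922599711090107
[ 0.5  0.3 -0.7 -0.1  0.9  0.3  0.4 -0.3  0.1 -0.5 -0.4 -0.2 -0.5 -0.1
 -0.7 -1.   0.   0.3  0.5 -0.3 -0.1  0.6  0.1  0.1 -0.3  0.5  0.4 -0.
 -0.1  0.4  0. ]
a from Mx/Fy 0.20922340899116734
[  0.339 104.109   0.444   0.276   0.   ] sd [ 0.03  13.782  0.039  0.016  0.03 ] cost 0.3996360946690945
[-0.3  0.3 -0.  -0.  -0.4  0.3  0.1 -0.  -0.2  0.5  0. ]
```

Emit:
send_rows(
  increments=[
    [255,0,0,0,0,0,0],
    [255,0,0,0,0,0,0],
    [255,0,0,0,0,0,0],
    [255,0,0,0,0,0,0],
    [255,0,0,0,0,0,0],
  ],
)

```text
time: 42.85
eef_pos: [0.6274, 0.0354, 0.1864]
tcp_rot: [-3.14, -0.105, 1.408]
contact_force: [-4.5, -0.1, 0.5]
gripper_width: 0.312
finger_force: 30.0
```

Emit:
send_rows(
  increments=[
    [255,0,0,0,0,0,0],
    [255,0,0,0,0,0,0],
    [255,0,0,0,0,0,0],
    [255,0,0,0,0,0,0],
    [255,0,0,0,0,0,0],
  ],
)

```text
time: 43.35
eef_pos: [0.6274, 0.0354, 0.1864]
tcp_rot: [-3.14, -0.105, 1.408]
contact_force: [-6.1, 1.4, 0.3]
gripper_width: 0.311
finger_force: 30.0
```

Run:
```python
from cell import r
import numpy as np
s=r.state(); print(s["time"],np.round(s["joint_velocities"],4),s["finger_force"],s["tcp_rot"])
if s["finger_force"]>20 and abs(s["joint_velocities"]).max()<.03: print(r.finish_job())
```

```text
43.35 [-0.0012  0.0002 -0.      0.0003 -0.0014  0.0004] 30.00001162290573 [-3.14012206 -0.10504026  1.40788156]
the job is handed in; nothing more can be done
None
```

I turned the base to 100° from its start and handed the job in at about 43 s, holding it still in the gripper at 30 N; force readings put the heavy side straight down at about 98° to 104°, give or take 8° or more, which should be inside the 15° allowed, though no verdict was returned.

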